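# Hold a spring clip gaping round the free edge of an art print

## Robot

A 6-joint arm with a two-finger parallel gripper is mounted at the origin on the work surface. World frame = base frame: x ahead of the robot, y to its left, z up, the work surface at z = 0. Lengths are in m, angles in rad, forces in N, time in s.
With the tool pointing down it reaches from about 0.275 to 0.825 m from the base axis. Payload 4.9 kg.
Tool frame: the origin (TCP) lies midway between the tips of the shut fingers; the grasp point (between the pads) lies 19 mm behind it (bot.grip_depth is the distance from the TCP to the grasp point, in m); z points along the fingers, y is the line along which they close (so a half turn about z gives the same grasp; the last joint's range is limited). The gripper opens to 85 mm and grips with 20 to 120 N. Pads are 22 mm wide; open, the fingers measure 114 mm over their backs; the gripper's body (76 mm by 85 mm) begins 54 mm behind the grasp point. The pads swing forward as they close: fully open they stand 13 mm farther back than shut.
Start: joints at [1.106, 0.326, -0.193, 1.052, 0, 1.437], TCP at [0.179, 0.52, 0.231] pointing down, gripper open.
Joint ranges: [-2.65, 2.65], [-0.97, 1.79], [-1.3, 1.35], [-1.93, 2.1], [-1.47, 1.37], [-3.14, 3.14]. Speed limits (rad/s): [2.57, 2.57, 3.14, 3.14, 3.14, 3.14].

## Interface

Orientations are given as a unit quaternion [w, x, y, z].
In Python, from cell import bot gives the robot as it stands. Calls block until the motion is done:
- bot.move_pose(position, orientation): joint-space move of the TCP to a pose.
- bot.move_linear(position, speed=0.15, rotation=None, until_force=None): straight line of the TCP; rotation=None keeps the orientation; speed is the mean speed in m/s. With until_force (N) it stops when the force on the tool has changed by that much, and returns True; else False.
- bot.goto_joints(angles): joint-space move.
- bot.set_gripper(opening, grasp_force=None): opening from 0.0 (shut) to 1.0 (fully open); grasp_force is the grip in N (None keeps the last); returns when the fingers have stopped.
- bot.wait(seconds).
- bot.solve_ik(position, orientation): joint angles nearest the present ones, or None.
- bot.camera(name): name is "scene" or "top" or "wrist"; returns the picture (384x512x3 uint8, red, green, blue); there is no depth.
- bot.calibration(name): a dict with "mtx" (3x3 intrinsics, pixels), "extrinsics" (4x4, takes a point from world to camera coordinates); the wrist camera has in their place "hand_eye" (4x4, takes a point from camera to tool coordinates, whose origin is the TCP and whose axes are the flange's). Camera axes: x right, y down, z forward; pixel columns grow to the right and rows downward; lengths in m; the calibration is good to about 2 mm. A picture is of the moment at which its call begins: read the wrist's pose just before it. calibration takes no time and is no camera call.
A pose or a line that the arm cannot do raises bot.PlanningError and nothing moves.
- bot.close_job(): hands the job in; it is judged then, once.
Trained networks look in the newest picture that a camera, given by its name, has taken for a name from the list of things; names that differ only in an ending like _2 or _b are one class to them, and where a whole thing is asked for, a point or a joint stands for the part that bears it (a point fixed in the world has none). Each returns a list of dicts, best first, with "confidence" (0 to 1); they miss things now and then, are a little off and sometimes report something else, mostly with a low value. They report only what shows in the picture. A call takes as long as a camera call. They do not tell look-alikes from the thing itself.
- bot.search_frame(camera, thing): "bbox" ([left, top, width, height] in pixels, round what is visible of it).
Readings, each from a call of its own:
- bot.read_clock(): time.
- bot.read_joint_positions(): joint angles.
- bot.read_joint_vel(): joint speeds.
- bot.read_joint_efforts(): joint torques, N m.
- bot.read_position(): TCP position.
- bot.read_tool_rot(): TCP orientation.
- bot.read_ft_force(): force on the tool from outside, world axes, zero at the start.
- bot.read_moment(): the same for the moment, N m.
- bot.read_gripper_width(): opening from 0.0 (shut) to 1.0 (fully open).
- bot.read_finger_force(): force on a finger pad.
Only numpy, scipy, OpenCV 4.12 (cv2) and the standard library are available. Lean on these libraries where they do the work, as an engineer would, in place of code of your own. Each camera call takes 0.05 s, during which the arm holds its last target. There are 200 camera calls.

## Task

Pick up the yellow spring clip from the art book by its two tails, squeeze it wide open, and bring it in level from the side round the upper half of the print's free upright edge (the one without a clip), one jaw standing clear on either side and the edge well inside the mouth, touching neither print nor stand. Finish while still holding it squeezed open there in mid-air, so that I can slip a second print in behind the first. Leave the stand and everything else on the table where it is.

Things in the scene. Friction and masses are not known exactly. Their poses are not given: they have to be found in the camera images.
- clip: Yellow wooden two-lever spring clip (big peg), 118 mm long, 24 mm wide, 44 g, lying on its side on the art book, coil axis upright. Origin: on the coil axis, at the underside. x: from coil to jaws, z: up along the coil. Shut, it is symmetrical about x: jaws 10 mm thick to x = 58 mm, tails back to x = -59 mm splaying 15 degrees each way: 38 mm over the outsides at x = -40, 48 mm at the ends.
- clip_half (a joint): Angle between the yellow clip's two levers (jaw and tail of a lever on one side of the coil): 0 shut, 0.5 rad at its stop, jaw tips 30 mm apart; 0.35 (20 mm) counts as wide open. Pinch the tails 42 mm behind the coil: 4 N to begin, 10 N fully open, the tails then nearly parallel and 17 mm over their outsides. A firmer grip on the stop does no harm.
- clip_tip_a (a point): Inner edge of the jaw tip of the yellow clip's +y lever (clip is this lever's frame and turns with it), 58 mm from the coil axis (57 mm along the clip's middle line when open), halfway across the 24 mm width.
- clip_tip_b (a point): The same point on the other lever's jaw; the two meet when the clip is shut.
- stand: Print stand, loose, 0.6 kg: wooden foot 80 x 120 x 22 mm and, upright in it, a stiff print 210 mm wide, 5 mm thick, from 10 to 158 mm above the table. Origin: centre of the foot's underside; z up, y along the print's width, x square to it (picture on +x, brown back on -x). Print: x -2.5 to 2.5, y -105 to 105 mm. A yellow clip is shut on the +y edge, sticking out 100 mm; the -y edge is free.
- free_edge (a point): A point on the print's free edge (the stand's y = -105 mm), in the middle of the print's thickness, 121 mm above the table, in the middle of the upper half.
- art_book: Navy blue art book lying flat, 240 x 300 x 26 mm, 1.5 kg. Origin: centre of its underside; its long side along y. Both loose clips lie on it.
- spare_clip: A teal clip of the same shape, size and frame, also on the art book; not wanted, leave it.
- candle: Candle in a ribbed olive-green pot, 92 mm across, 78 mm high, beyond the stand. Origin: centre of its underside.
- glasses_case: Grey glasses case 60 x 155 x 40 mm at the near left. Origin: centre of its underside.
- e_reader: Black e-reader 160 x 115 x 8 mm at the near right. Origin: centre of its underside.
- mug: Blue mug 82 mm across, 92 mm high, at the right. Origin: centre of its underside.
Mind the look-alikes: they are no part of the job. Of the things that look like the clip, the middle-sized one is meant.

How it is judged:
On the way, in this order (a step that is already met when the one before it is completed fails the run):
1. the yellow clip is in the fingers and lifted clear of the book (height (world z) of clip above 0.05 m and contact force between clip and the fingers above 1 N), for 0.2 s.
2. its open jaws stand round the upper half of the print's free edge (((x of clip_tip_a in the frame of stand above 0.0055 m and x of clip_tip_b in the frame of stand below -0.0055 m) or (x of clip_tip_b in the frame of stand above 0.0055 m and x of clip_tip_a in the frame of stand below -0.0055 m)) and y of each of clip_tip_a, clip_tip_b in the frame of stand above -0.097 m and z of clip_tip_a in the frame of stand between 0.082 and 0.152 m and z of clip_tip_b in the frame of stand between 0.082 and 0.152 m and y of clip in the frame of stand below -0.106 m and angle between the z axis of clip and the z axis of stand, either way round below 0.3 rad and value of joint clip_half above 0.35 rad), for 0.2 s.
At the end, for the whole second after the job is handed in: Clip held still and level (0.3 rad), open 0.35 rad or more, both jaw tips 8 mm or more past the free edge, 3 mm or more off each face, 82 to 152 mm above the table; clip and robot not touching stand or print (0.3 N); stand moved under 10 mm, tilted under 0.12 rad; other things moved under 20 mm (all of step 2 and contact force between each of clip, the arm, the fingers and stand below 0.3 N and contact force between clip and the fingers above 3 N and height (world z) of clip above 0.06 m and linear speed of clip below 0.02 m/s and distance of stand from where it was at the start of the episode below 0.01 m and angle between stand's own z axis and vertical below 0.12 rad and distance of each of spare_clip, art_book, candle, glasses_case, e_reader, mug from where it was at the start of the episode below 0.02 m); the arm keeps its last pose, push and grip.
It fails at once if the print stand is pushed along (over 10 mm) or tipped (distance of stand from where it was at the start of the episode above 0.01 m or angle between stand's own z axis and vertical above 0.12 rad).
It fails at once if another thing on the table (teal clip, art book, candle, glasses case, e-reader or mug) is shifted over 20 mm (distance of any of spare_clip, art_book, candle, glasses_case, e_reader, mug from where it was at the start of the episode above 0.02 m).
It also fails if it takes over 35 s, if anything falls off the work surface, if the arm or the gripper's body presses on something with over 40 N, if the wrist force passes 120 N, or if a joint passes its speed limit or range.

## Working session

There is one attempt and no reset: what is moved stays moved. The work goes in short steps, each a Python script; the robot and the scene stay as the last script left them, time stands still between calls to the robot, and variables do not carry over. Pictures are saved under pics/ and viewed, at most 10 in all, crops included, and the job is handed in when it is done.

```bash
mkdir -p pics; ls
python3 - <<'E'
from cell import bot
import cv2,numpy as np
np.set_printoptions(precision=4,suppress=True)
for c in ("scene","top"):
    im=bot.camera(c); cv2.imwrite(f"pics/{c}0.png",im[:,:,::-1])
    k=bot.calibration(c); print(c,k["mtx"],k["extrinsics"])
    for t in ("clip","stand","spare_clip","art_book","candle"):
        print(t,[(np.round(d["bbox"]),round(d["confidence"],2)) for d in bot.search_frame(c,t)])
a=cv2.imread("pics/scene0.png");b=cv2.imread("pics/top0.png")
cv2.imwrite("pics/both.png",cv2.resize(np.vstack([a,b]),(450,600)) if 0 else a)
print(bot.read_clock(),bot.calibration("wrist"))
E
```

```text
pics
scene [[365.3321   0.     253.3679]
 [  0.     365.3321 196.1854]
 [  0.       0.       1.    ]] [[ 0.8423  0.5388 -0.0182 -0.4396]
 [ 0.3944 -0.639  -0.6604 -0.187 ]
 [-0.3675  0.5491 -0.7507  1.3926]
 [ 0.      0.      0.      1.    ]]
clip [(array([194., 248.,  41.,  18.]), 0.84), (array([ 78., 280.,  36.,  55.]), 0.84), (array([169., 198.,  24.,  10.]), 0.73)]
stand [(array([284., 111.,  35.,  77.]), 0.66)]
spare_clip [(array([231., 210.,  39.,  17.]), 0.89)]
art_book [(array([173., 191., 123., 121.]), 0.94)]
candle [(array([306., 203.,  36.,  39.]), 0.72)]
top [[377.0558   0.     259.2118]
 [  0.     377.0558 195.4876]
 [  0.       0.       1.    ]] [[-0.0493 -0.9988  0.0032 -0.0479]
 [-0.9741  0.0474 -0.2211  0.5709]
 [ 0.2207 -0.014  -0.9752  1.1061]
 [ 0.      0.      0.      1.    ]]
clip [(array([391., 232.,  28.,  48.]), 0.6), (array([281., 274.,  10.,  13.]), 0.57), (array([308., 182.,  27.,  34.]), 0.5)]
stand [(array([104., 172., 103.,  45.]), 0.82)]
spare_clip [(array([257., 177.,  19.,  33.]), 0.53)]
art_book [(array([238., 154., 105.,  86.]), 0.8)]
candle [(array([218., 126.,  28.,  32.]), 0.97)]
0.6 {'mtx': array([[339.0346,   0.    , 252.9001],
       [  0.    , 339.0346, 187.8601],
       [  0.    ,   0.    ,   1.    ]]), 'hand_eye': array([[-0.0011, -0.9616, -0.2746,  0.0702],
       [ 1.    , -0.0011, -0.0001,  0.0006],
       [-0.0002, -0.2746,  0.9616, -0.1425],
       [ 0.    ,  0.    ,  0.    ,  1.    ]])}
```

View pics/scene0.png

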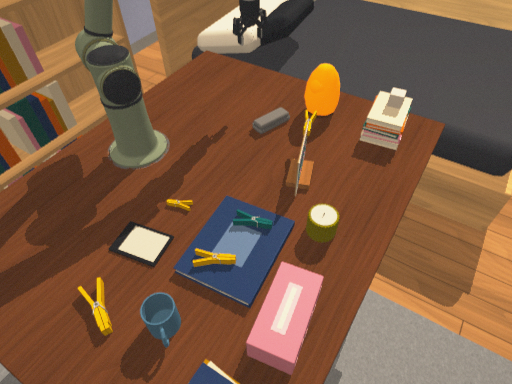

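View pics/top0.png

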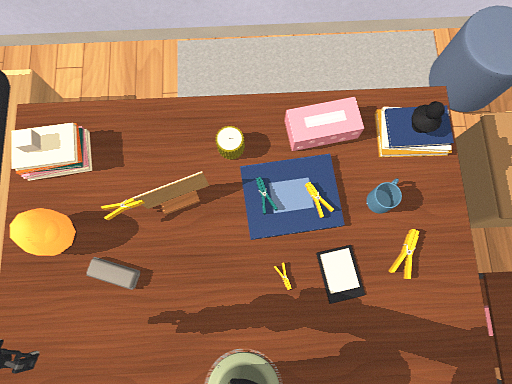

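Yellow clips in the top view are the small one at (285,276), the one on the book at (319,199), and the large one at (406,254). The book clip fits: it is middle-sized and lies on the art book. A yellow clip is also shut on the stand at (122,206), and the teal spare is at (264,195). I'll confirm with an enlarged crop.

Run:
```python
import cv2,numpy as np
t=cv2.imread("pics/top0.png");s=cv2.imread("pics/scene0.png")
r=lambda im,x,y,w,h:cv2.resize(im[y:y+h,x:x+w],(400,300),interpolation=cv2.INTER_CUBIC)
cv2.imwrite("pics/crop1.png",np.vstack([np.hstack([r(t,240,150,112,84),r(t,96,150,128,96)]),np.hstack([r(s,180,195,112,84),r(s,260,100,128,96)])]))
```

```text
(no output)
```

View pics/crop1.png

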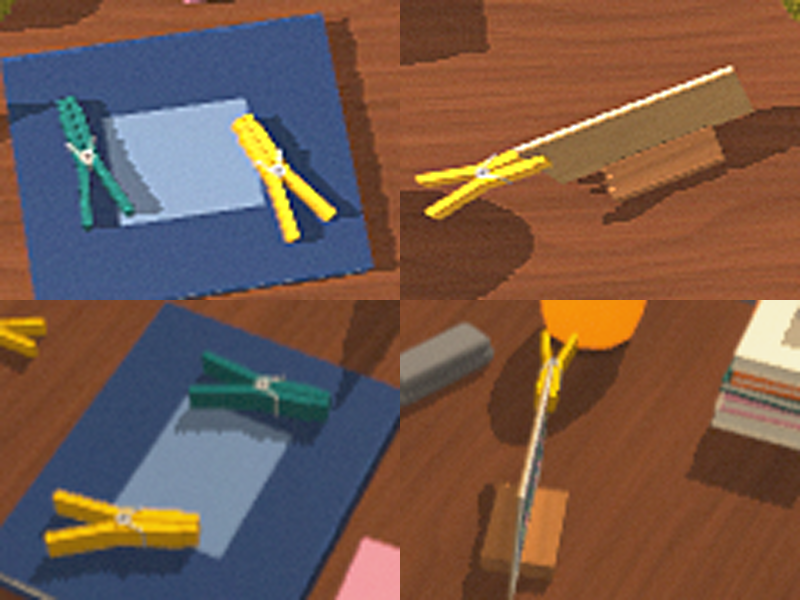

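The crop confirms it: the yellow clip on the book has its coil at about (317.8,197.6) and its jaws at (308,184), with the tails pointing down-right. The free print edge has its top at (202.6,171.8), and the stand's own clip is on the left edge. Next I locate both in the world.

```bash
cat > h.py <<'E'
import numpy as np,cv2
from cell import bot
np.set_printoptions(precision=4,suppress=True)
def ray(cam,uv,T=None):
    k=bot.calibration(cam); E=k["extrinsics"] if T is None else T  # world->cam
    d=np.linalg.inv(k["mtx"])@[*uv,1]; R=E[:3,:3]
    return -R.T@E[:3,3],R.T@d
def at_z(cam,uv,z,T=None):
    o,d=ray(cam,uv,T); return o+d*(z-o[2])/d[2]
def px(cam,P,T=None):
    k=bot.calibration(cam);E=k["extrinsics"] if T is None else T
    q=k["mtx"]@(E[:3,:3]@np.asarray(P)+E[:3,3]); return q[:2]/q[2]
def wristT():
    from scipy.spatial.transform import Rotation as R
    p=bot.read_position();q=bot.read_tool_rot()
    W=np.eye(4);W[:3,:3]=R.from_quat(np.roll(q,-1)).as_matrix();W[:3,3]=p
    return np.linalg.inv(W@bot.calibration("wrist")["hand_eye"])
def down(xdir_yaw):  # tool z down; tool y perpendicular to yaw direction
    from scipy.spatial.transform import Rotation as R
    c,s=np.cos(xdir_yaw),np.sin(xdir_yaw)
    M=np.array([[c,s,0],[s,-c,0],[0,0,-1]])
    return np.roll(R.from_matrix(M).as_quat(),1)
E
python3 - <<'E'
from h import *
T=lambda x,y:(240+x*.28,150+y*.28); S=lambda x,y:(180+x*.28,195+(y-300)*.28)
for n,t,s in (("coil",T(278,170),S(124,520)),("jaw",T(242,122),S(198,522))):
    print(n,at_z("top",t,.05),at_z("scene",s,.05))
for n,t in (("tailL",T(290,240)),("tailR",T(333,214))): print(n,at_z("top",t,.05))
for n,s in (("tailTop",S(55,498)),("tailBot",S(50,545))): print(n,at_z("scene",s,.05))
a=at_z("top",(96+110*.32,150+152*.32),.158);b=at_z("top",(96+333*.32,150+68*.32),.158)
print("print",a,b,np.linalg.norm(a-b),np.degrees(np.arctan2(*(a-b)[1::-1])))
# candidates for free edge in scene
for z in(.158,.121,.01): print(z,px("scene",[b[0],b[1],z]),px("scene",[a[0],a[1],z]))
E
```

```text
coil [ 0.5552 -0.2595  0.05  ] [ 0.5617 -0.2582  0.05  ]
jaw [ 0.6002 -0.2313  0.05  ] [ 0.6112 -0.2294  0.05  ]
tailL [ 0.4926 -0.2647  0.05  ]
tailR [ 0.5137 -0.3042  0.05  ]
tailTop [ 0.5038 -0.2708  0.05  ]
tailBot [ 0.527  -0.3059  0.05  ]
print [0.555 0.289 0.158] [0.6247 0.0855 0.158 ] 0.21512467227012924 108.8811581492289
0.158 [296.7843 162.8525] [307.1033 119.7453]
0.121 [295.9272 171.6563] [306.1117 128.5396]
0.01 [293.5933 195.6276] [303.3837 152.7351]
```

Run:
```python
from h import *
cy=np.radians(28);sy=np.radians(108.9)
g=np.array([.558-.042*np.cos(cy),-.259-.042*np.sin(cy),.0])
f=np.array([.649,.0155,0])
for k in(0,np.pi):
    for n,p,y,zs in(("g",g,cy,(.029,.2)),("f",f,sy,(.115,.25))):
        for z in zs: print(k,n,z,bot.solve_ik([p[0],p[1],z],down(y+k)))
```

```text
0 g 0.029 [-0.6162  0.6016 -0.3235  0.6458  0.      2.0367]
0 g 0.2 [-0.6162  0.4226 -0.131   1.0172  0.      2.0367]
0 f 0.115 [-0.0897  0.5969 -0.0696  0.9043  0.      1.1512]
0 f 0.25 [-0.0897  0.5056  0.1306  1.1958  0.      1.1512]
3.141592653589793 g 0.029 [-0.6162  0.6016 -0.3235  0.6458  0.     -1.1049]
3.141592653589793 g 0.2 [-0.6162  0.4226 -0.131   1.0172  0.     -1.1049]
3.141592653589793 f 0.115 [-0.0897  0.5969 -0.0696  0.9043  0.     -1.9904]
3.141592653589793 f 0.25 [-0.0897  0.5056  0.1306  1.1958  0.     -1.9904]
```

Run:
```python
from h import *
cy=np.radians(28)
bot.move_pose([.521,-.279,.27],down(cy))
bot.move_linear([.521,-.279,.19],speed=.2)
T=wristT(); im=bot.camera("wrist"); np.save("T1.npy",T)
cv2.imwrite("pics/w1.png",im[:,:,::-1])
cy=np.radians(28);c=np.array([.558,-.259,.05])
for n,d in(("coil",0),("jaw",.058),("tailmid",-.059)): print(n,px("wrist",c+d*np.array([np.cos(cy),np.sin(cy),0]),T))
hsv=cv2.cvtColor(im,cv2.COLOR_RGB2HSV);m=cv2.inRange(hsv,(18,120,100),(35,255,255))
n,l,st,ce=cv2.connectedComponentsWithStats(m);print([s for s in st[1:] if s[4]>200],bot.read_clock())
```

```text
coil [253.6605 126.2773]
jaw [253.6629  50.9016]
tailmid [253.6583 194.5728]
[array([ 237,   52,   25,   69, 1506], dtype=int32), array([224, 115,  23,  79, 661], dtype=int32), array([253, 114,  25,  80, 689], dtype=int32), array([  27,  228,   41,   79, 1734], dtype=int32)] 4.25
```

View pics/w1.png

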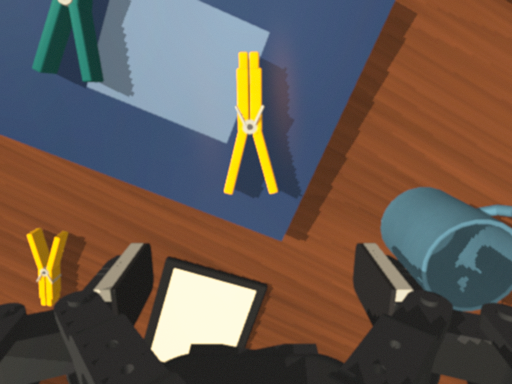

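The wrist picture shows the clip with its coil at (249.5,127), jaw tips at (249.5,52) and tail ends at (228,192) and (272,192). It is square to the gripper and about 4 px left of the finger midline. The mug on the right at (383–512,190–310) is close, so I'll check its clearance.

Run:
```python
from h import *
T=np.load("T1.npy")
c=at_z("wrist",(249.5,127),.05,T);j=at_z("wrist",(249.5,52),.05,T);t=at_z("wrist",(250.5,193),.05,T)
tl=at_z("wrist",(228,193),.05,T);tr=at_z("wrist",(272,193),.05,T)
print(c,j,t,np.linalg.norm(j-c),np.linalg.norm(t-c),np.linalg.norm(tl-tr))
y=np.degrees(np.arctan2(*(j-t)[1::-1]));print("yaw",y)
u=(j-t)/np.linalg.norm(j-t); g=c-.042*u;print("g",g)
m=at_z("top",(384,193),.092);print("mug",m, (m-g)@u,(m-g)@[u[1],-u[0],0])
d=bot.search_frame("wrist","mug");print(d)
print("mug rim wrist left",at_z("wrist",(383,235),.092,T)-g)
q=at_z("wrist",(383,235),.092,T)-g;print(q@u,q@[u[1],-u[0],0])
```

```text
[ 0.5559 -0.2562  0.05  ] [ 0.607  -0.2293  0.05  ] [ 0.5059 -0.2836  0.05  ] 0.05779384733303125 0.05697869313680407 0.03838714046674142
yaw 28.242844265591117
g [ 0.5189 -0.2761  0.05  ]
mug [ 0.5508 -0.4541  0.092 ] -0.056081746822892214 0.17188433569815018
[{'bbox': [382.9, 188.4, 129.1, 123.9], 'confidence': 0.86}, {'bbox': [248.7, 48.9, 29.3, 146.0], 'confidence': 0.69}]
mug rim wrist left [ 0.0165 -0.1077  0.042 ]
-0.03646179222248774 0.10267841562191769
```

Run:
```python
from h import *
q=down(np.radians(28.2))
bot.set_gripper(.8)
bot.move_linear([.5189,-.2761,.06],speed=.15,rotation=q)
print(bot.move_linear([.5189,-.2761,.029],speed=.06,until_force=8),bot.read_position())
bot.set_gripper(0,40)
print(bot.read_gripper_width(),bot.read_finger_force(),bot.read_ft_force(),bot.read_clock())
bot.move_linear([.5189,-.2761,.15],speed=.12)
print(bot.read_gripper_width(),bot.read_finger_force(),bot.read_clock())
np.save("T2.npy",wristT()); cv2.imwrite("pics/w2.png",bot.camera("wrist")[:,:,::-1])
```

```text
False [ 0.5188 -0.2761  0.0287]
0.19172538858243432 40.32552480697632 [-2.1105 -0.6715  8.7108] 6.8167
0.19079529185223726 39.18504059314728 7.975
```

View pics/w2.png

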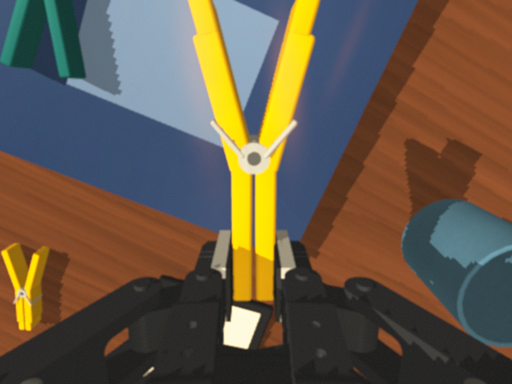

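The clip is held symmetrically and squeezed wide open, with the coil at (254,157) and the tails between the pads. Next I move to the pre-approach point and remeasure the print edge from there.

Run:
```python
from h import *
T=np.load("T2.npy");c=at_z("wrist",(254,157),.150+.021,T);print("coil rel TCP",c-[.5189,-.2761,.15])
a=np.radians(108.9);q=down(a);u=np.array([np.cos(a),np.sin(a),0])
bot.move_linear([.5189,-.2761,.24],speed=.2)
e=np.array([.6247,.0855,0]); p=e-u*(.042+.057+.04); p[2]=.24; print(p)
bot.move_pose(p,q)
T=wristT();np.save("T3.npy",T); im=bot.camera("wrist");cv2.imwrite("pics/w3.png",im[:,:,::-1])
s=np.array([-.0697,.2035,0])
print("pred edge",px("wrist",[.6247,.0855,.158],T),px("wrist",[.6247-.03,.0855+.0876,.158],T),bot.read_clock())
```

```text
coil rel TCP [0.0409 0.0229 0.021 ]
[ 0.6697 -0.046   0.24  ]
pred edge [254.2635 -32.9043] [ 253.9316 -242.9318] 9.7417
```

View pics/w3.png

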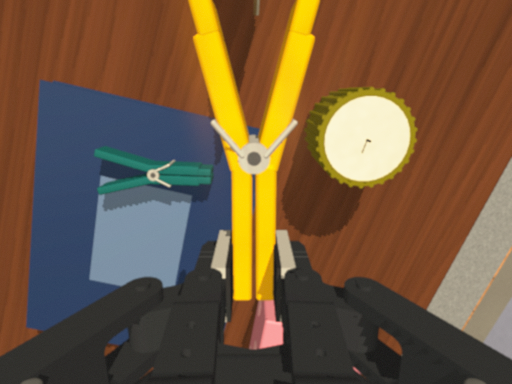

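The print's edge just shows at (257,0–15), central between the open jaws. I'll move above the final spot, still high, to measure the top edge.

Run:
```python
from h import *
a=np.radians(108.9);u=np.array([np.cos(a),np.sin(a),0])
e=np.array([.6247,.0855,0]); p=e-u*.080; p[2]=.25
bot.move_linear(p,speed=.15)
T=wristT();np.save("T4.npy",T); im=bot.camera("wrist")
for n,d in(("edge",0),("in30",.03),("in60",.06)):print(n,px("wrist",e+u*d+[0,0,.158],T))
bot_=px("wrist",e+[0,0,.01],T);print(bot_)
cv2.imwrite("pics/w4.png",cv2.resize(im[0:200,130:380,::-1],(750,600),interpolation=cv2.INTER_CUBIC))
t=bot.camera("top");cv2.imwrite("pics/top4.png",t[:,:,::-1]);s=bot.camera("scene");cv2.imwrite("pics/scene4.png",s[:,:,::-1])
```

```text
edge [252.8762  75.4728]
in30 [252.8269  25.6299]
in60 [252.7737 -28.2078]
[252.9456  81.3437]
```

View pics/w4.png

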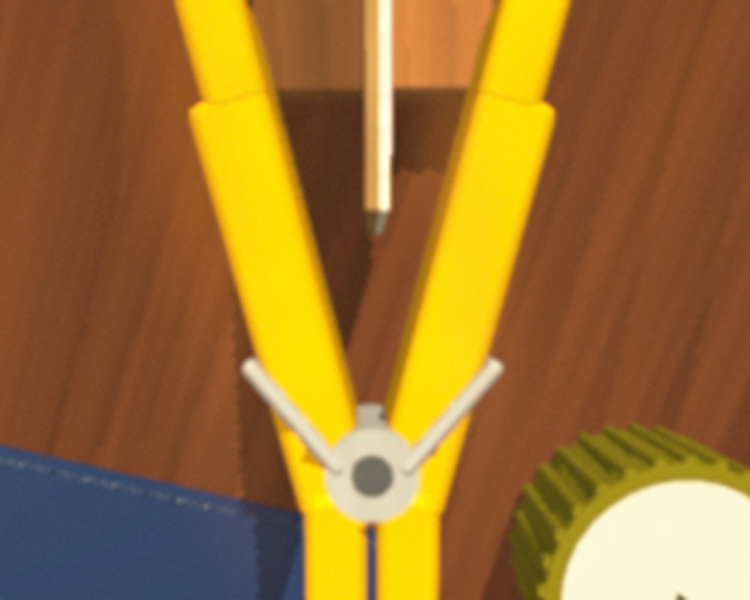

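The print's free edge top is at full-frame (255.7,70.7), between the jaws and about 2.5 px right of the coil line. I correct for that, back out, descend, and come in level.

Run:
```python
from h import *
T=np.load("T4.npy")
e=at_z("wrist",(255.7,70.7),.158,T);i=at_z("wrist",(256.5,1),.158,T)
c=at_z("wrist",(253.7,158.6),.25+.021,T)
a=np.arctan2(*(i-e)[1::-1]);print("edge",e,np.degrees(a))
a=np.radians(np.clip(np.degrees(a),107.5,110));u=np.array([np.cos(a),np.sin(a),0]);v=np.array([-u[1],u[0],0])
p=bot.read_position();print("coil rel tcp along/lat",(c-p)@u,(c-p)@v)
off=(c-p)@v; q=down(a)
z=.115
f=e-u*.084; f[2]=z; pre=f-u*.065; np.save("fin.npy",[e,u,f])
up=pre.copy();up[2]=.25
bot.move_linear(up,speed=.15,rotation=q)
bot.move_linear(pre,speed=.12)
hit=bot.move_linear(f,speed=.05,until_force=4);print("hit",hit,bot.read_position(),f,bot.read_ft_force(),bot.read_gripper_width(),bot.read_finger_force(),bot.read_clock())
np.save("T5.npy",wristT())
im=bot.camera("wrist");s=bot.camera("scene")
A=cv2.resize(im[0:200,130:380,::-1],(400,320),interpolation=cv2.INTER_CUBIC)
B=cv2.resize(s[120:220,240:365,::-1],(400,320),interpolation=cv2.INTER_CUBIC)
cv2.imwrite("pics/fin.png",np.hstack([A,B]))
```

```text
edge [0.6255 0.0889 0.158 ] 108.27727400631476
coil rel tcp along/lat 0.04753098436229428 5.24664066953312e-05
hit False [0.652  0.0088 0.115 ] [0.6518 0.0091 0.115 ] [-0.3392 -0.4904 -0.3324] 0.19051249286872546 39.183942675590515 13.7583
```

View pics/fin.png

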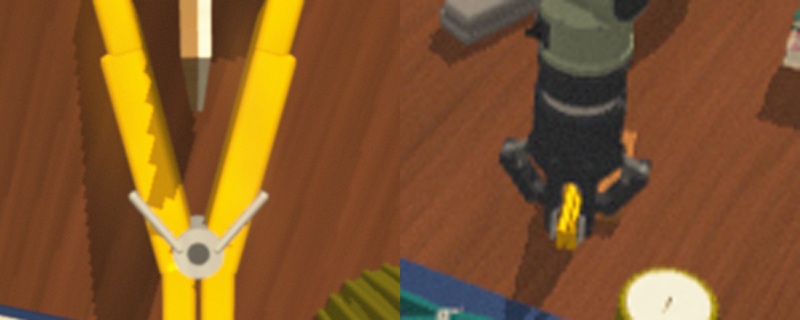

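Run:
```python
from h import *
T=np.load("T4.npy");c=at_z("wrist",(253.7,158.6),.271,T)
for dz in(0,-.012,-.024,-.027):print(dz,px("wrist",c+[0,0,dz],T))
e,u,f=np.load("fin.npy");T=np.load("T5.npy")
e2=at_z("wrist",(252.5,35.6),.158,T);p=bot.read_position()
print("edge now",e2,"along",(e2-p)@u,"lat",(e2-p)@[-u[1],u[0],0])
for r in (27,24): # predicted tip px for level clip, open .25 half-angle
    pass
c=p+u*.0475
v=np.array([-u[1],u[0],0])
for d in(.03,.04,.05):print(d,px("wrist",c+u*d+[0,0,.021],T))
# scene & top: where tips should appear
tip=c+u*.057
print("tip top cam",px("top",tip+[0,0,.009]),px("scene",tip+[0,0,.009]))
```

```text
0 [253.7 158.6]
-0.012 [253.6449 152.7951]
-0.024 [253.5985 147.9027]
-0.027 [253.5881 146.7975]
edge now [0.6253 0.0895 0.158 ] along 0.08496373570199875 lat -7.307095805439423e-05
0.03 [252.4611  69.6767]
0.04 [252.4031  37.7241]
0.05 [252.3421   4.165 ]
tip top cam [196.6293 177.1418] [297.8704 165.9299]
```

```bash
python3 - <<'E'
from h import *
T=np.load("T4.npy");a=np.radians(108.9);u=np.array([np.cos(a),np.sin(a),0]);v=np.array([-u[1],u[0],0])
F=lambda x,y:(130+x/3,y/3)
k=bot.calibration("wrist")
P0=at_z("wrist",F(371,476),.271,T)
for pit in (-.3,-.15,0,.15,.3):   # + = jaws up
    d=u*np.cos(pit)+np.array([0,0,np.sin(pit)]); n=np.cross(d,v)
    def on(x,y):
        o,r=ray("wrist",F(x,y),T); P=o+r*((P0-o)@n)/(r@n); return np.array([(P-P0)@d,(P-P0)@v])*1e3
    L=on(192,112);R=on(553,112);L2=on(250,315);R2=on(492,315);t1,t2=on(306,590),on(440,590)
    ang=lambda A,B:np.arctan2(abs(A[1]-B[1]),A[0]-B[0])
    print(pit,"step",L,R,"halfangle",ang(L,L2),ang(R,R2),"tails w",t1[1]-t2[1],"at",t1[0])
E
python3 - <<'E'
import cv2,numpy as np
import sys;sys.path.insert(0,'.')
from h import *
im=bot.camera("top");print(bot.read_clock())
cv2.imwrite("pics/top5.png",cv2.resize(im[140:230,150:270,::-1],(800,600),interpolation=cv2.INTER_CUBIC))
E
```

```text
-0.3 step [44.7067 21.8916] [ 44.6544 -22.3332] halfangle 0.2782941797587817 0.2935862669974143 tails w 16.25781812320117 at -13.852059793772627
-0.15 step [42.2219 20.783 ] [ 42.175  -21.1826] halfangle 0.2695421609557057 0.284851818732494 tails w 16.533915940916717 at -14.020863926807548
0 step [40.8682 19.7696] [ 40.8251 -20.1307] halfangle 0.25494674625776703 0.26997462703336067 tails w 16.823412746540725 at -14.524035420670337
0.15 step [40.4795 18.7979] [ 40.4389 -19.1221] halfangle 0.23471046514360852 0.24914573063330547 tails w 17.141886038955903 at -15.423948518278042
0.3 step [41.0105 17.8229] [ 40.9715 -18.1099] halfangle 0.20914352199712052 0.22266511911541995 tails w 17.511283283261598 at -16.846061164349166
13.9083
```

View pics/top5.png

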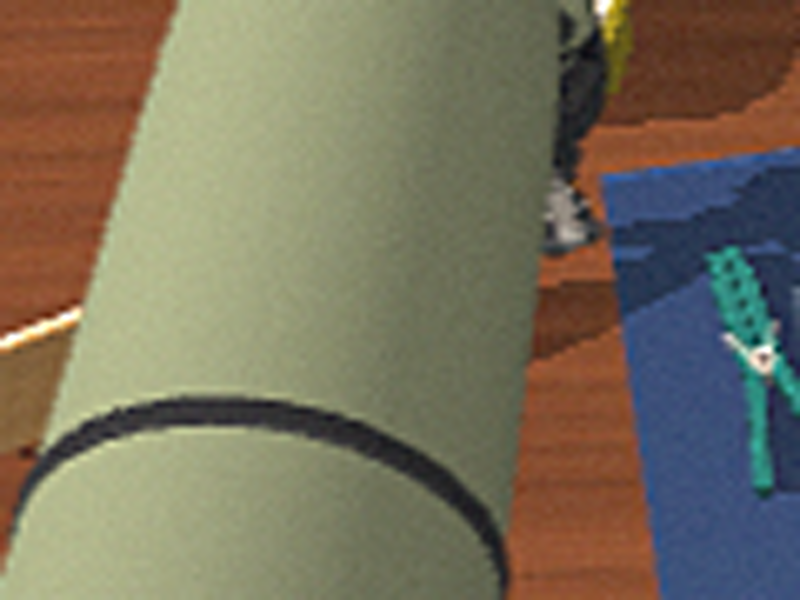

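The top view only shows the arm covering the clip. The wrist geometry settles it: with the clip level, the jaw half-angle comes out at 0.25–0.27 rad and the outer jaws at ±20 mm, 41 mm ahead of the coil. So the clip is level and fully open. The edge is about 20 mm inside the mouth, centred within 1 mm, with no contact force.

Run:
```python
from cell import bot
bot.wait(.3);print(bot.read_finger_force(),bot.read_ft_force(),bot.close_job())
```

```text
the job is handed in; nothing more can be done
39.18294847011566 [-0.01829721  1.02950266 -1.10173505] None
```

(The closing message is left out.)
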